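# Hold a bracket in the corner of the marking-out jig

### The job

The gusseted aluminium bracket has to be located in the marking-out jig so that a colleague can mark the holes in its foot. Swing the jig's folded end stop all the way up, then set the gusseted bracket (not the plain angle bracket) flat on the jig bed and press it into the corner, the back of its upright leg flush against the fixed rear fence and its end against the raised stop, both at once. Leave the other things on the bench alone, and finish while still gripping the bracket and pressing it firmly against fence and stop: do not let go.

Things in the scene. Friction and masses are not known exactly. Their poses are not given: they have to be found in the camera images.
- jig: marking-out jig, fixed to the bench: grey bed plate 170 (x) x 250 (y) x 15 mm with a fixed steel rear fence and an aluminium end stop hinged near its left end. Origin: centre of its underside; jig x points to the rear fence, y left to the end stop, z up. Bed top at jig z = 15 mm. A hinge lug 12 x 16 x 13 mm stands on the bed at jig x = -49, y = +88 mm. Its position and yaw vary.
- fence_face (a point): point on the front (working) face of the fixed steel rear fence, half-way up (18 mm above the bed), at jig x = +52, y = 0 mm. The face looks to jig -x; the fence is 16 mm thick and 36 mm high above the bed and runs along jig y from -110 to +100 mm. Axes as the jig's.
- end_stop (a joint): angle of the hinged end stop (rad): 0 = folded flat on the bed, pointing inward (jig -y); 1.571 = fully up, upright against its solid limit. The hinge is stiff and stays where it is left; about 2 N at the knob moves it. The pin runs along jig x at jig y = +82, z = +20 mm (5 mm above the bed).
- stop_hinge (a point): point on the hinge pin, level with the knob (jig x = -20, y = +82, z = +20 mm). The stop is an aluminium plate from jig x = -42 to +50 mm, 8 mm thick, reaching 36 mm from the pin. Fully up, its inner (working) face stands at jig y = +78 mm facing jig -y, its top 41 mm above the bed. Folded, it covers jig y = +46 to +86 mm of the bed, top 9 mm above it.
- stop_knob (a point): centre of the black barrel knob (18 mm across, 20 mm long along jig x, flat ends, turns freely about its own axis along jig x) on a 7 mm stem on the stop plate. Folded, it stands up at jig x = -20, y = +56, z = +48 mm (33 mm above the bed); with the stop fully up it points outward at jig x = -20, y = +110, z = +46 mm. Between, it circles the pin at 38 mm radius.
- gusset (a point): middle of the gusseted bracket's web, the place to grip it: 10 mm thick (y), top 44 mm above the underside, running at full height from 14 mm in front of this point to the leg 21 mm behind it. The point is 26 mm above the underside, 18 mm above the foot's top, and central in the footprint. Axes as the bracket's.
- gusset_bracket: the gusseted bracket, bare aluminium, 0.19 kg, loose, standing on its foot: foot 58 (x) x 70 (y) x 8 mm, upright leg 8 mm thick and 50 mm high along the foot's +x edge with four small holes, and a gusset (web) between them in the middle. Origin: centre of its underside; x points from the foot's front edge to the leg, y along the leg, z up. Seated in the jig its axes are parallel to the jig's.
- leg_back (a point): centre of the flat outer face (back) of the bracket's upright leg, 25 mm up; 29 mm from point gusset along bracket +x. This face goes against the rear fence.
- left_end (a point): middle of the foot's +y end, 4 mm up, 35 mm from the bracket's middle along bracket +y. This end goes against the end stop. All is dry metal: friction is about 0.6 of the load, so that pressing hard on one face or on the bed can keep the other face from seating.
- plain_bracket: the plain angle bracket: same foot, leg and holes as the gusseted one but no gusset; loose; not to be used. Origin: centre of its underside. The two brackets stand left and right of the jig and may change places.
- caliper: sliding caliper lying on the bench in front of the jig, 205 x 62 x 12 mm; leave alone
- marker_pen: marker with cap, 132 mm long, lying near the front of the bench; leave alone
- screw_jar: clear jar of screws, 46 x 50 x 40 mm, near the left edge of the bench; leave alone
- flush_cutters: small flush cutters, 125 x 45 x 10 mm, lying at the front left; leave alone
- battery_4s: battery pack with a lead, 133 x 50 x 31 mm, lying behind the jig on the right; leave alone
- orange_driver: small screwdriver, 170 mm long, lying at the left; leave alone
Things that resemble listed ones, but are neither listed nor needed, are in the scene too. Leave any blue or yellow look-alike of the gusset_bracket alone.

How it is judged:
By the outcome, as a careful person would: the job done as asked, in the order asked, and still so for the second after the job is handed in, while the arm keeps its last pose, push and grip.
It also fails if it takes over 70 s, if anything falls off the work surface, if the arm or the gripper's body presses on something with over 40 N, if the wrist force passes 120 N, or if a joint passes its speed limit or range.

### The arm

A 7-joint arm with a two-finger parallel gripper is mounted at the origin on a cart in front of the work surface, level with it; the furniture and walls round the work are solid. World frame = base frame: x ahead of the robot, y to its left, z up, the work surface at z = 0. Lengths are in m, angles in rad, forces in N, time in s.
With the tool pointing down it reaches from about 0.4 to 0.85 m from the base axis. Payload 4.5 kg.
Tool frame: the origin (TCP) lies at the very end of the fingers, on their centre line; the grasp point (between the pads) lies 19 mm behind it (r.pinch_z is the distance from the TCP to the grasp point, in m); z points along the fingers, y is the line along which they close (so a half turn about z gives the same grasp; the last joint's range is limited). The gripper opens to 88 mm and grips with 3 to 60 N. Pads are 18 mm wide; open, the fingers measure 123 mm over their backs; the gripper's body (75 mm by 187 mm) begins 45 mm behind the grasp point.
Start: joints at [-1.208, 0.689, -0.195, 1.565, 0.157, 0.902, -0.215], TCP at [0.202, 0.592, 0.239] pointing down, gripper open.
Joint ranges: [-3.01, 3.01], [-0.46, 2.08], [-1.47, 1.51], [0.13, 2.56], [-1, 4.14], [0.04, 2.09], [-2.66, 2.66]. Speed limits (rad/s): [2.57, 2.57, 3.14, 3.14, 3.14, 3.14, 3.14].

### API

Orientations are given as a unit quaternion [x, y, z, w].
In Python, from plant import r, cams gives the robot as it stands.
- The arm moves only by the shell command python3 -m pendant 'ROWS' [FORCE]. ROWS is JSON, a list of rows, each a list of 3 entries, a list of its own where there are three numbers: the closure, from -1 (fully open) to 1 (shut), then the shift along the tool's x, y, z in mm, then the turn, a rotation vector about the tool's x, y, z in degrees. A call has 1 to 8 rows; each row shifts and turns the commanded pose from where the row before left it, along the tool's axes as they then stand; what a row does not reach is not made up. A row lasts 1/8 s, in which the tool goes at most 62.5 mm and 10.7 degrees, less where a joint would pass 70% of its speed; a pose out of reach is approached as far as the arm can. A call with a gripper value outside its range is refused whole. The fingers move at their own pace and stop on an object; FORCE is the grip in N (left out, the last holds). Time passes only in rows, so rows that do not move let the fingers close. It gives the time, the measured TCP pose, the force, the opening and the grip force at its end, in the units of the state.
- r.get_state(): the state, without advancing time (a new reading comes with each control period).
- cams.snapshot(name): name is "side" or "top"; returns a dict with "img" (420x560x3 uint8, red, green, blue), "camera_matrix" (3x3 intrinsics, pixels), "camera_from_world" (4x4, takes a point from world to camera coordinates). Camera axes: x right, y up, looking along -z (the intrinsics and any distortion apply to the point x, -y, -z); pixel columns grow to the right and rows downward; lengths in m; the calibration is good to about 2 mm. A picture is of the moment at which its call begins. There is no depth.
- r.finish_job(): hands the job in; it is judged then, once.
The state is a dict: "clock": time; "q": joint angles; "qd": joint speeds; "joint_torque": joint torques, N m; "tool_pos": TCP position; "eef_rot": TCP orientation; "contact_force": force on the tool from outside, world axes, zero at the start; "moment": the same for the moment, N m; "opening": opening from 0.0 (shut) to 1.0 (fully open); "finger_force": force on a finger pad.
Only numpy, scipy, OpenCV 4.12 (cv2) and the standard library are available. Lean on these libraries where they do the work, as an engineer would, in place of code of your own. Each camera call takes 0.05 s, during which the arm holds its last target. There are 200 camera calls.

## Working session

There is one attempt and no reset: what is moved stays moved. The work goes in short steps, Python scripts to look and compute and a shell command to move; the robot and the scene stay as the last step left them, time stands still between calls to the robot, and variables do not carry over. Pictures are saved under pics/ and viewed, at most 10 in all, crops included, and the job is handed in when it is done.

```bash
ls; mkdir -p pics; cat > h.py <<'E'
import numpy as np, cv2
from scipy.spatial.transform import Rotation as R
from plant import r, cams
def snap(n,f=None):
    s=cams.snapshot(n)
    if f: cv2.imwrite(f,s["img"][:,:,::-1])
    return s
def ray(s,u,v):
    K=s["camera_matrix"];T=s["camera_from_world"]
    d=np.linalg.solve(K,[u,v,1.]);d=np.array([d[0],-d[1],-d[2]])
    return -T[:3,:3].T@T[:3,3], T[:3,:3].T@d
def plane(s,u,v,z):
    o,d=ray(s,u,v);return o+d*(z-o[2])/d[2]
def proj(s,p):
    T=s["camera_from_world"];c=T[:3,:3]@np.asarray(p)+T[:3,3]
    q=s["camera_matrix"]@[c[0],-c[1],-c[2]];return q[:2]/q[2]
E
python3 - <<'E'
from h import *
a=snap("top","pics/top0.png");b=snap("side","pics/side0.png")
for s in(a,b): print(s.keys(),s["camera_matrix"],ray(s,280,210))
st=r.get_state();print(st["tool_pos"],st["eef_rot"],st["contact_force"],r.pinch_z)
print(R.from_quat(st["eef_rot"]).as_matrix().round(3))
E
```

```text
pics
dict_keys(['img', 'camera_matrix', 'camera_from_world']) [[456.46199496   0.         277.5308722 ]
 [  0.         456.46199496 201.02903972]
 [  0.           0.           1.        ]] (array([0.44190317, 0.05615597, 1.1956929 ]), array([ 0.09773922,  0.00264561, -0.99541728]))
dict_keys(['img', 'camera_matrix', 'camera_from_world']) [[392.92488998   0.         280.39694111]
 [  0.         392.92488998 207.36617319]
 [  0.           0.           1.        ]] (array([ 0.34384998, -0.738434  ,  0.73264693]), array([ 0.18297385,  0.75468582, -0.63009192]))
[0.2016681  0.59097754 0.23799592] [ 1.63601610e-01  9.86526147e-01 -8.17376743e-04 -7.65390268e-05] [-0.16195884  0.42658628  0.5317769 ] 0.0187
[[-0.946  0.323 -0.   ]
 [ 0.323  0.946 -0.002]
 [-0.    -0.002 -1.   ]]
```

View pics/top0.png

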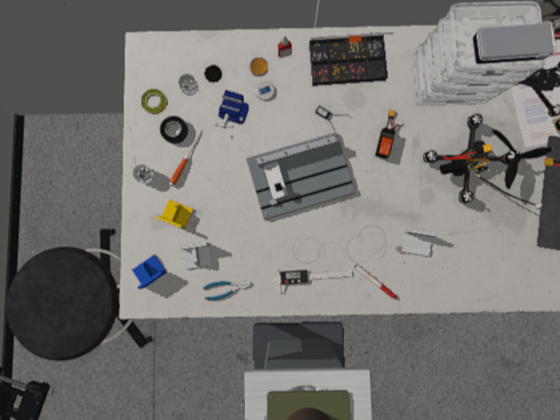

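View pics/side0.png

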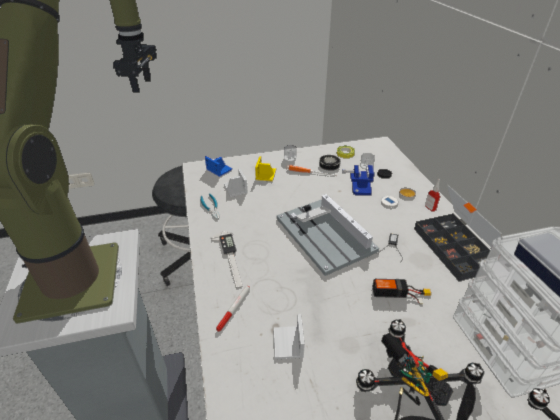

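Top view: jig at (302,177), its folded stop near (275,180). Candidates for the gusseted bracket:
- grey at (200,256) top / (236,183) side
- grey-white at (417,243) top / (290,342) side, which looks plain
- yellow at (177,212)
- blue at (150,270)

I'll check the choice in one close crop.

```bash
python3 - <<'E'
import cv2,numpy as np
a=cv2.imread("pics/top0.png");b=cv2.imread("pics/side0.png")
f=lambda i,x,y,w,h,W,H:cv2.resize(i[y:y+h,x:x+w],(W,H),interpolation=cv2.INTER_CUBIC)
o=np.zeros((600,800,3),np.uint8)
o[:300,:300]=f(a,170,230,60,60,300,300)      # 5x
o[300:,:300]=f(b,205,155,60,60,300,300)      # 5x
o[:,300:]=f(a,240,125,125,150,500,600)  #4x
cv2.imwrite("pics/c1.png",o)
E
```

```text
(no output)
```

View pics/c1.png

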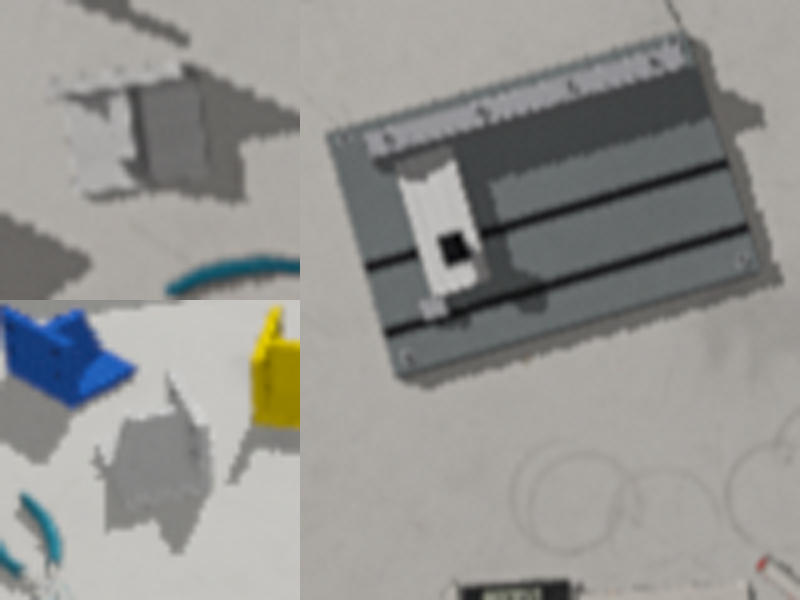

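The crop confirms the grey bracket at top (200,256) is the gusseted one, with its leg toward +x and a web between leg and foot. The jig's stop is folded, with the black knob at about (354,187). Next I fit poses from the corner rays.

```bash
cat >> h.py <<'E'
def fit(m,w):
    m=np.array(m)[:,:2];w=np.array(w)[:,:2];a=m-m.mean(0);b=w-w.mean(0)
    y=np.arctan2((a[:,0]*b[:,1]-a[:,1]*b[:,0]).sum(),(a*b).sum())
    M=np.array([[np.cos(y),-np.sin(y)],[np.sin(y),np.cos(y)]]);t=w.mean(0)-M@m.mean(0)
    return t,np.degrees(y),(w-m@M.T-t)*1000
E
python3 - <<'E'
from h import *
s=snap("top");b=snap("side")
J=lambda x,y:(x/4+240-.4,y/4+125-.4); B=lambda x,y:(x/5+170-.4,y/5+230-.4)
im=s["img"].astype(int);m=((im[:,:,2]-im[:,:,0]>0)&(im.sum(2)<480)).astype(np.uint8)
m[:120]=0;m[225:]=0;m[:,:240]=0;m[:,365:]=0
m=cv2.morphologyEx(m,cv2.MORPH_OPEN,np.ones((3,3)));m=cv2.morphologyEx(m,cv2.MORPH_CLOSE,np.ones((15,15)))
c=max(cv2.findContours(m,0,1)[0],key=cv2.contourArea);print("rect",cv2.minAreaRect(c),cv2.boxPoints(cv2.minAreaRect(c)))
pts=[(330,133),(690,38),(762,272),(400,380)]
mod=[(.085,.125),(.085,-.125),(-.085,-.125),(-.085,.125)]
t,yw,e=fit(mod,[plane(s,*J(*p),.015) for p in pts]);print("jig",t,yw,e.round(1))
M=lambda yw:R.from_euler("z",yw,degrees=True).as_matrix()
k=M(yw)@[-.02,.056,.048]+[*t,0];print("knob pred",k,proj(s,k),"seen",J(453,248),"side",proj(b,k))
bm=[(.029,.035),(.029,-.035),(-.029,.035),(-.029,-.035)]
bp=[(53,85,.05),(190,67,.05),(88,198,.008),(208,178,.008)]
tb,yb,e=fit(bm,[plane(s,*B(x,y),z) for x,y,z in bp]);print("br",tb,yb,e.round(1))
for z,p in((.044,(-.014,0)),(.044,(.021,0)),(.05,(.029,.035)),(.05,(.029,-.035)),(.008,(-.029,-.035)),(.008,(-.029,.035))):
    g=M(yb)@[*p,z]+[*tb,0];u=proj(s,g);v=proj(b,g);print(p,"topcrop",((u-[170,230])*5).round(),"sidecrop",((v-[205,155])*5+[0,300]).round())
E
```

```text
rect ((300.5511779785156, 175.31838989257812), (63.55999755859375, 94.95999908447266), 73.73979187011719) [[246.07198 158.10399]
 [337.23358 131.51518]
 [355.0304  192.53279]
 [263.86877 219.1216 ]]
jig [ 0.64265005 -0.19362453] 14.343124843965166 [[-0.6 -2.8]
 [-3.8 -0.1]
 [ 4.1  3.7]
 [ 0.4 -0.9]]
knob pred [ 0.60940067 -0.14432464  0.048     ] [359.78838658 186.86464026] seen (352.85, 186.6) side [330.30754838 264.14234204]
br [0.44291091 0.2736118 ] 6.640864375259563 [[-0.2 -0.9]
 [-0.7 -0.1]
 [-0.  -3.3]
 [ 0.9  4.2]]
(-0.014, 0) topcrop [131. 159.] sidecrop [123. 420.]
(0.021, 0) topcrop [123.  89.] sidecrop [177. 408.]
(0.029, 0.035) topcrop [49. 83.] sidecrop [173. 369.]
(0.029, -0.035) topcrop [188.  64.] sidecrop [205. 428.]
(-0.029, -0.035) topcrop [214. 178.] sidecrop [118. 503.]
(-0.029, 0.035) topcrop [ 80. 196.] sidecrop [ 90. 442.]
```

```bash
python3 - <<'E'
from h import *
s=snap("top");b=snap("side",)
J=lambda x,y:((x-300)/4+240-.4,y/4+125-.4)
pts=[(330,133),(690,38),(762,272),(400,380)]
mod=[(.085,.125),(.085,-.125),(-.085,-.125),(-.085,.125)]
t,yw,e=fit(mod,[plane(s,*J(*p),.015) for p in pts]);print("jig",t,yw,e.round(1))
bx=[(246.1,158.1),(337.2,131.5),(355.0,192.5),(263.9,219.1)]
M=lambda yw:R.from_euler("z",yw,degrees=True).as_matrix()
T=lambda p:M(yw)@p+[*t,0]
k=T([-.02,.056,.048]);print("knob",k,proj(s,k),"seen",J(454,248),"side",proj(b,k))
for p in([.068,.1,.051],[.068,-.11,.051],[.052,-.11,.051]):
    g=proj(s,T(p));print((g-[240,125])*4+[300,0],proj(b,T(p)))
o=b["img"][180:290,260:400,::-1];c=cv2.resize(o,None,fx=5.4,fy=5.4,interpolation=2)
for p in([-.02,.056,.048],[.052,.1,.051],[.052,-.11,.051],[-.085,-.125,.015],[-.085,.125,.015],[.085,-.125,.015],[-.049,.088,.028]):
    u=(proj(b,T(p))-[260,180]+.5)*5.4;cv2.circle(c,(int(u[0]),int(u[1])),5,(0,0,255),1)
cv2.imwrite("pics/c2.png",c)
E
```

```text
jig [0.64680944 0.0024461 ] 14.710266259676466 [[ 0.4 -1.7]
 [-4.2  1. ]
 [ 3.   2.8]
 [ 0.8 -2. ]]
knob [0.61324485 0.05153192 0.048     ] [282.55601214 186.9661356 ] seen (278.1, 186.6) side [307.6277295 212.7486681]
[366.20813279 134.73059964] [325.58330941 194.17938275]
[681.63616445  46.34138043] [371.85705978 237.72821932]
[688.81748599  69.80638565] [366.81778372 239.82819953]
```

View pics/c2.png

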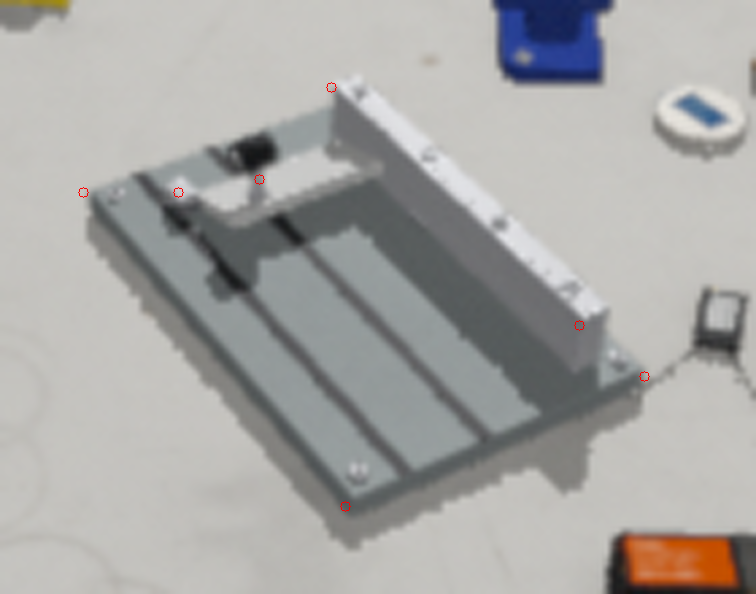

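Side crop: the jig fit is within about 1–2 px (predicted circles on fence and bed corners). The knob at crop (255,152) sits above its folded prediction at (259,179), so the stop is partly raised already. Triangulating the knob.

```bash
python3 - <<'E'
from h import *
s=snap("top");b=snap("side")
o1,d1=ray(s,278.1,186.6);o2,d2=ray(b,255/5.4+260-.4,152/5.4+180-.4)
A=np.c_[d1,-d2];x=np.linalg.lstsq(A,o2-o1,rcond=None)[0];p,q=o1+d1*x[0],o2+d2*x[1];k=(p+q)/2
print("knob",k,"gap mm",(p-q)*1e3)
M=lambda yw:R.from_euler("z",yw,degrees=True).as_matrix()
t=np.array([.6468,.0024,0]);w=M(14.7)
l=(w.T@(k-t));print("jig",l); v=l[1:]-[.082,.020]
print("r",np.hypot(*v),"theta deg",np.degrees(np.arctan2(28,-26)-np.arctan2(v[1],v[0])))
st=r.get_state();print(st["tool_pos"])
for th in(0,10,20,40,60,90):
  a=np.arctan2(28,-26)-np.radians(th);print(th,(t+w@[-.02,.082+.0382*np.cos(a),.02+.0382*np.sin(a)]).round(4))
E
```

```text
knob [0.61353034 0.06269526 0.05675374] gap mm [-0.82930712  0.17531173 -0.12363991]
jig [-0.01688027  0.06676411  0.05675374]
r 0.039786557317397324 theta deg 20.36294446113194
[0.20177954 0.59144912 0.23860841]
0 [0.6132 0.0515 0.048 ]
10 [0.6119 0.0566 0.0521]
20 [0.6104 0.0623 0.0552]
40 [0.6071 0.0748 0.0582]
60 [0.6038 0.0875 0.0565]
90 [0.5995 0.1037 0.046 ]
```

Knob: jig y≈67, z≈57, radius 39.8 mm from the pin (should be 38), stop at about 20°. The plan is to grip the knob by its flat ends (closing along jig x), carry it round the arc, then take the bracket by its web. Travelling first.

```bash
python3 -m pendant '[[-0.2,[-46,-31,0],[0,0,0]],[-0.2,[-46,-31,0],[0,0,0]],[-0.2,[-46,-31,0],[0,0,0]],[-0.2,[-46,-31,0],[0,0,0]],[-0.2,[-46,-31,0],[0,0,0]],[-0.2,[-46,-31,0],[0,0,0]],[-0.2,[-46,-31,0],[0,0,0]],[-0.2,[-46,-31,0],[0,0,0]]]' 20
python3 -m pendant '[[-0.2,[-46,-31,0],[0,0,0]],[-0.2,[-46,-31,0],[0,0,0]],[0,[0,0,0],[0,0,10]],[0,[0,0,0],[0,0,10]],[0,[0,0,0],[0,0,10]],[0,[0,0,0],[0,0,10]],[0,[0,0,0],[0,0,10]],[0,[0,0,0],[0,0,6]]]' 20
cat >> h.py <<'E'
def delta(p,yaw=None):
    "print shift in tool axes (mm) from measured pose to p, and turn about tool z to put tool y at world yaw (mod 180)"
    st=r.get_state();m=R.from_quat(st["eef_rot"]).as_matrix()
    print("t",round(st["clock"],2),"tcp",np.round(st["tool_pos"],4),"tool mm",(m.T@(np.array(p)-st["tool_pos"])*1e3).round(1),"F",np.round(st["contact_force"],1),"open",round(st["opening"],3),"grip",st["finger_force"],"q",np.round(st["q"],2))
    y=np.degrees(np.arctan2(m[1,1],m[0,1]));print("tooly yaw",round(y,2),"tilt",m[:,2].round(4), "turn z",None if yaw is None else -((yaw-y+90)%180-90))
JT=np.array([.6468,.0024,0]);JM=R.from_euler("z",14.7,degrees=True).as_matrix()
E
python3 -c "
from h import *
delta([.612,.0625,.041],14.7)"
```

```text
clock: 1.4
tool_pos: [0.4711, 0.2366, 0.2389]
eef_rot: [0.164, 0.987, 0.0, 0.0]
contact_force: [1.2, 0.5, -0.0]
opening: 0.6
finger_force: 0.0
clock: 2.4
tool_pos: [0.5371, 0.1498, 0.2388]
eef_rot: [0.609, 0.793, 0.0, 0.0]
contact_force: [-0.2, 0.6, 0.7]
opening: 0.499
finger_force: 0.0
t 2.4 tcp [0.5371 0.1498 0.2388] tool mm [-103.7   49.8  197.8] F [-0.2  0.6  0.7] open 0.499 grip 0.0 q [-0.37  0.6   0.03  1.78 -0.03  0.77 -0.07]
tooly yaw 14.94 tilt [ 3.e-04  1.e-04 -1.e+00] turn z 0.24152561461175992
```

```bash
python3 -m pendant '[[0,[-52,25,30],[0,0,0]],[0,[-52,25,30],[0,0,0]],[0,[0,0,40],[0,0,0]],[0,[0,0,18],[0,0,0]],[0,[0,0,0],[0,0,0]]]' 20
python3 - <<'E'
from h import *
s=snap("top");b=snap("side")
delta([.612,.0625,.041],14.7)
f=lambda i,x,y,w,h,W,H:cv2.resize(i["img"][y:y+h,x:x+w,::-1],(W,H),interpolation=2)
o=np.zeros((500,800,3),np.uint8);o[:,:400]=f(s,240,130,80,100,400,500);o[:,400:]=f(b,265,150,80,100,400,500)
cv2.imwrite("pics/c3.png",o)
E
```

```text
clock: 3.02
tool_pos: [0.6085, 0.0668, 0.1222]
eef_rot: [0.607, 0.795, -0.001, -0.001]
contact_force: [-0.5, -0.9, 0.7]
opening: 0.5
finger_force: 0.0
t 3.12 tcp [0.6101 0.0669 0.1242] tool mm [-4.8  0.5 83.2] F [-0.8 -0.9  0.7] open 0.501 grip 0.0 q [-0.19  0.82  0.01  1.7  -0.01  0.62  0.09]
tooly yaw 15.25 tilt [ 1.7e-03  8.0e-04 -1.0e+00] turn z 0.5497957346423874
```

View pics/c3.png

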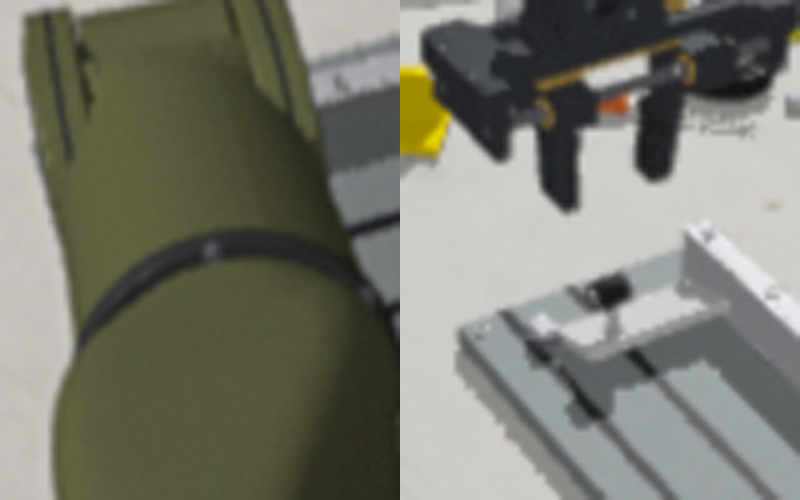

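The side view shows the fingers (crop 557,200 and 655,175) straddling the knob (610,290). The arm hides the top view. Descending and gripping.

```bash
python3 -m pendant '[[0,[-4,0,40],[0,0,0]],[0,[0,0,30],[0,0,0]],[0,[0,0,11],[0,0,0]],[0.6,[0,0,0],[0,0,0]],[0.6,[0,0,0],[0,0,0]],[0.6,[0,0,0],[0,0,0]]]' 20
python3 - <<'E'
from h import *
delta([.612,.0625,.041],14.7)
st=r.get_state();p=np.array(st["tool_pos"]);print("jig tcp",JM.T@(p-JT))
E
```

```text
clock: 3.88
tool_pos: [0.6128, 0.0624, 0.0436]
eef_rot: [0.608, 0.794, 0.002, 0.002]
contact_force: [3.3, -0.1, 1.7]
opening: 0.224
finger_force: 20.0
t 3.88 tcp [0.6128 0.0624 0.0436] tool mm [ 0.3 -0.8  2.6] F [ 3.3 -0.1  1.7] open 0.224 grip 20.000073546543717 q [-0.18  0.94  0.    1.73 -0.01  0.46  0.1 ]
tooly yaw 15.18 tilt [ 0.005  0.001 -1.   ] turn z 0.4771180378320139
jig tcp [-0.01762908  0.06668663  0.04355577]
```

Gripped: the opening is 19.7 mm and the knob is 20 mm long. Tracing the arc (tool +x = jig +y, tool +z = down).

```bash
python3 -m pendant '[[0.6,[6.2,0,-2],[0,0,0]],[0.6,[6.6,0,-1],[0,0,0]],[0.6,[6.7,0,0.2],[0,0,0]],[0.6,[6.5,0,1.4],[0,0,0]]]' 20
python3 -m pendant '[[0.6,[6.2,0,2.5],[0,0,0]],[0.6,[5.7,0,3.6],[0,0,0]],[0.6,[5,0,4.5],[0,0,0]],[0.6,[2,0,2],[0,0,0]],[0.6,[0,0,0],[0,0,0]]]' 20
python3 - <<'E'
from h import *
delta(JT+JM@[-.02,.110,.033],14.7)
st=r.get_state();p=np.array(st["tool_pos"]);print("jig tcp",JM.T@(p-JT),"jig F",JM.T@st["contact_force"])
E
```

```text
clock: 4.38
tool_pos: [0.6058, 0.0884, 0.0455]
eef_rot: [0.608, 0.794, 0.002, 0.001]
contact_force: [2.4, 1.2, 6.3]
opening: 0.222
finger_force: 20.0
clock: 5.0
tool_pos: [0.6012, 0.1052, 0.034]
eef_rot: [0.608, 0.794, 0.002, 0.002]
contact_force: [0.6, -0.8, 23.3]
opening: 0.226
finger_force: 20.0
t 5.0 tcp [0.6012 0.1052 0.034 ] tool mm [-1. -2.  1.] F [ 0.6 -0.8 23.3] open 0.226 grip 20.00231077428907 q [-0.26  0.96  0.02  1.75 -0.03  0.43  0.04]
tooly yaw 15.14 tilt [ 5.2e-03  1.0e-04 -1.0e+00] turn z 0.4409183683100508
jig tcp [-0.01803857  0.11097769  0.03404598] jig F [ 0.36035208 -0.94225866 23.33186974]
```

The stop is up against its limit: knob at jig y=111, z≈46, with 23 N of reaction. Releasing, rising and turning toward the bracket's grasp angle.

```bash
python3 -m pendant '[[0.6,[0,0,-2],[0,0,0]],[0.1,[0,0,0],[0,0,0]],[0.1,[0,0,0],[0,0,0]],[0.1,[0,0,0],[0,0,0]],[0.1,[0,0,-40],[0,0,0]],[0.1,[0,0,-50],[0,0,0]],[0.1,[0,0,-30],[0,0,0]]]' 20
python3 -m pendant '[[0.1,[0,0,0],[0,0,-10.2]],[0.1,[0,0,0],[0,0,-10.2]],[0.1,[0,0,0],[0,0,-10.2]],[0.1,[0,0,0],[0,0,-10.2]],[0.1,[0,0,0],[0,0,-10.2]],[0.1,[0,0,0],[0,0,-10.2]],[0.1,[0,0,0],[0,0,-10.2]],[0.1,[0,0,0],[0,0,-10.2]]]' 20
python3 - <<'E'
from h import *
delta([.4429,.2736,.011],96.6)
E
```

```text
clock: 5.88
tool_pos: [0.599, 0.1051, 0.1546]
eef_rot: [0.608, 0.794, 0.0, 0.0]
contact_force: [1.1, -0.3, -0.6]
opening: 0.453
finger_force: 0.0
clock: 6.88
tool_pos: [0.598, 0.1049, 0.1522]
eef_rot: [-0.062, 0.998, -0.0, -0.001]
contact_force: [0.4, -0.2, -0.0]
opening: 0.45
finger_force: 0.0
t 6.88 tcp [0.598  0.1049 0.1522] tool mm [132.8 186.7 141.4] F [ 0.4 -0.2 -0. ] open 0.45 grip 0.0 q [-0.04  0.79 -0.38  1.69  0.41  0.74  1.08]
tooly yaw 97.1 tilt [-2.e-03 -7.e-04 -1.e+00] turn z 0.5033365593917978
```

```bash
python3 -m pendant '[[0.1,[26.5,37,0],[0,0,0]],[0.1,[26.5,37,0],[0,0,0]],[0.1,[26.5,37,0],[0,0,0]],[0.1,[26.5,37,0],[0,0,0]],[0.1,[26.5,37,0],[0,0,0.5]],[0.1,[0,0,40],[0,0,0]],[0.1,[0,0,25],[0,0,0]],[0.1,[0,0,0],[0,0,0]]]' 20
python3 - <<'E'
from h import *
s=snap("top");b=snap("side")
delta([.4429,.2736,.011],96.6)
f=lambda i,x,y,w,h,W,H:cv2.resize(i["img"][y:y+h,x:x+w,::-1],(W,H),interpolation=2)
o=np.zeros((600,800,3),np.uint8);o[:300,:400]=f(s,235,130,80,60,400,300);o[300:,:400]=f(b,270,180,80,60,400,300);o[:,400:]=f(b,200,120,80,120,400,600)
cv2.imwrite("pics/c4.png",o)
M=R.from_euler("z",6.64,degrees=True).as_matrix()
print("gusset web top in crop",[((proj(b,M@[x,0,.044]+[.4429,.2736,0])-[200,120])*5+[400,0]).round() for x in(-.014,.021)])
st=r.get_state();print("tcp crop",(proj(b,st["tool_pos"])-[200,120])*5+[400,0])
k=JT+JM@[-.018,.111,.046];print("knob",(proj(s,k)-[235,130])*5,(proj(b,k)-[270,180])*5+[0,300])
E
```

```text
clock: 7.88
tool_pos: [0.4439, 0.2723, 0.0862]
eef_rot: [-0.055, 0.998, -0.002, -0.002]
contact_force: [0.1, 0.0, 0.4]
opening: 0.446
finger_force: 0.0
t 7.97 tcp [0.4455 0.2732 0.0881] tool mm [ 2.5  0.7 77.1] F [-0.   0.1  0.6] open 0.447 grip 0.0 q [-0.5   0.81 -0.23  1.99  0.45  0.4   0.6 ]
tooly yaw 96.26 tilt [-4.e-04 -3.e-04 -1.e+00] turn z -0.3430742962456037
gusset web top in crop [array([547., 295.]), array([602., 283.])]
tcp crop [568.11505637 229.70660706]
knob [132.76423689 310.98496018] [140.14279721 411.52983295]
```

View pics/c4.png

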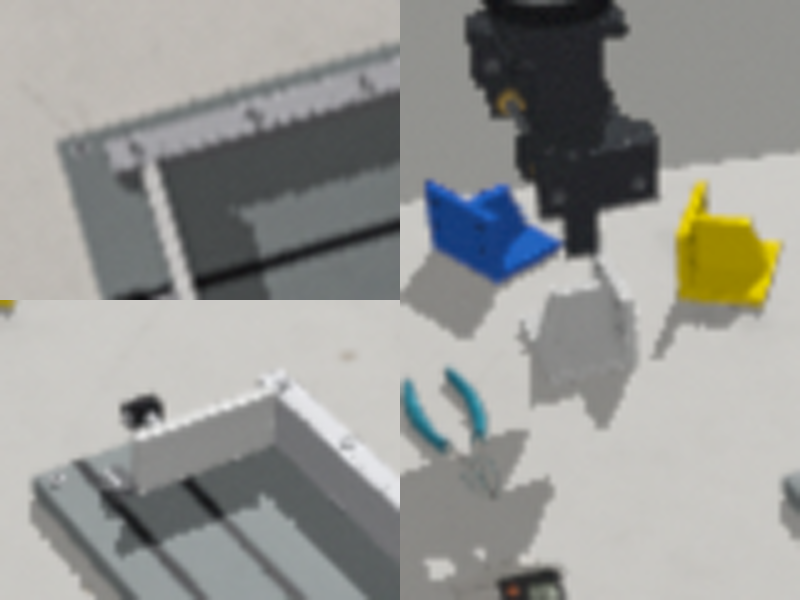

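The stop stands upright against its limit (crop 200,440). The fingers are above the gusset web of the grey bracket (crop 585,300). Descending and gripping.

```bash
python3 -m pendant '[[0.1,[2,0,35],[0,0,0]],[0.1,[0,0,25],[0,0,0]],[0.1,[0,0,10],[0,0,0]],[0.1,[0,0,6],[0,0,0]],[0.1,[0,0,0],[0,0,0]]]' 20
python3 - <<'E'
from h import *
delta([.4429,.2736,.011],96.6)
E
```

```text
clock: 8.6
tool_pos: [0.4439, 0.2733, 0.0124]
eef_rot: [-0.055, 0.999, 0.0, 0.0]
contact_force: [0.6, 1.6, -0.9]
opening: 0.453
finger_force: 0.0
t 8.6 tcp [0.4439 0.2733 0.0124] tool mm [1.  0.4 1.4] F [ 0.6  1.6 -0.9] open 0.453 grip 0.0 q [-0.56  0.94 -0.13  2.01  0.5   0.22  0.55]
tooly yaw 96.25 tilt [ 7.e-04  6.e-04 -1.e+00] turn z -0.3474276419219251
```

```bash
python3 -m pendant '[[0.9,[0,0,0],[0,0,0]],[0.9,[0,0,0],[0,0,0]],[0.9,[0,0,0],[0,0,0]],[0.9,[0,0,0],[0,0,0]],[0.9,[0,0,-20],[0,0,0]],[0.9,[0,0,-40],[0,0,0]],[0.9,[0,0,-40],[0,0,0]],[0.9,[0,0,0],[0,0,0]]]' 45
python3 - <<'E'
from h import *
s=snap("side");snap("top")
delta(JT+JM@[.010,.028,.06],104.7)
st=r.get_state();p=np.array(st["tool_pos"])
u=proj(s,p);x,y=int(u[0])-45,int(u[1])-50
cv2.imwrite("pics/c5.png",cv2.resize(s["img"][y:y+100,x:x+90,::-1],None,fx=6,fy=6,interpolation=2));print(u-[x,y])
E
```

```text
clock: 9.6
tool_pos: [0.4448, 0.2734, 0.1139]
eef_rot: [-0.054, 0.999, 0.001, 0.002]
contact_force: [0.0, 0.7, -1.6]
opening: 0.111
finger_force: 45.0
t 9.7 tcp [0.4433 0.2723 0.1114] tool mm [-178.8 -261.2   51.5] F [ 0.8  0.2 -0.5] open 0.109 grip 44.991322327405214 q [-0.48  0.77 -0.27  1.98  0.44  0.45  0.61]
tooly yaw 96.23 tilt [-6.e-04 -1.e-03 -1.e+00] turn z -8.466261340431942
[45.33687484 50.58994156]
```

View pics/c5.png

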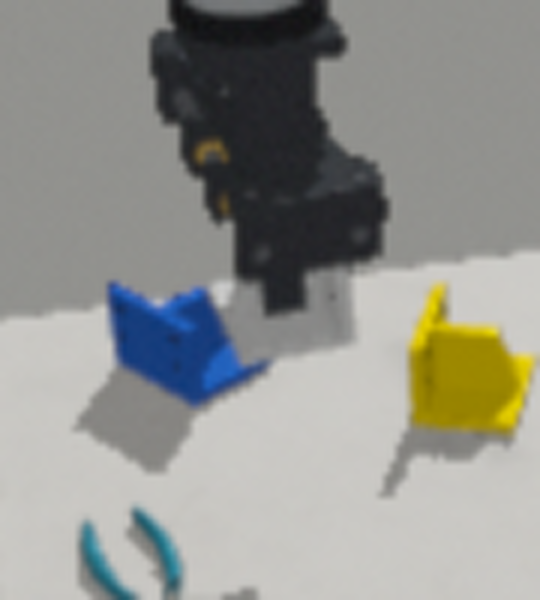

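The side view shows the grey bracket gripped by its web and lifted clear, with the blue and yellow ones untouched. Carrying it over the jig.

```bash
python3 -m pendant '[[0.9,[-30,-43.5,0],[0,0,0]],[0.9,[-30,-43.5,0],[0,0,0]],[0.9,[-30,-43.5,0],[0,0,0]],[0.9,[-30,-43.5,0],[0,0,0]],[0.9,[-30,-43.5,0],[0,0,0]],[0.9,[-29,-43.5,0],[0,0,0]],[0.9,[0,0,0],[0,0,-8.5]],[0.9,[0,0,0],[0,0,0]]]' 45
python3 - <<'E'
from h import *
s=snap("side");t=snap("top")
delta(JT+JM@[.010,.028,.0294],104.7)
E
```

```text
clock: 10.7
tool_pos: [0.6485, 0.0325, 0.1093]
eef_rot: [-0.127, 0.992, 0.0, -0.002]
contact_force: [0.1, 0.5, -1.8]
opening: 0.104
finger_force: 45.0
t 10.8 tcp [0.6486 0.0342 0.1103] tool mm [-0.5 -2.4 80.9] F [-0.2  0.1 -1.3] open 0.107 grip 44.99131439253688 q [ 0.11  0.91 -0.44  1.58  0.5   0.77  1.28]
tooly yaw 104.71 tilt [-3.1e-03  5.0e-04 -1.0e+00] turn z 0.014289027534616139
```

```bash
python3 -m pendant '[[0.9,[0,-2,30],[0,0,0]],[0.9,[0,0,30],[0,0,0]],[0.9,[0,0,15],[0,0,0]],[0.9,[0,0,3],[0,0,0]],[0.9,[0,0,1.5],[0,0,0]],[0.9,[0,0,0],[0,0,0]]]' 45
python3 - <<'E'
from h import *
s=snap("side")
delta(JT+JM@[.025,.044,.0274],104.7)
st=r.get_state();p=np.array(st["tool_pos"])
u=proj(s,p);x,y=int(u[0])-50,int(u[1])-45
cv2.imwrite("pics/c6.png",cv2.resize(s["img"][y:y+80,x:x+110,::-1],None,fx=7,fy=7,interpolation=2))
E
```

```text
clock: 11.55
tool_pos: [0.6511, 0.0314, 0.0333]
eef_rot: [-0.128, 0.992, 0.0, 0.001]
contact_force: [0.4, 0.2, -2.1]
opening: 0.106
finger_force: 45.0
t 11.6 tcp [0.6511 0.0314 0.0333] tool mm [-13.5  17.1   5.9] F [ 0.8 -0.  -1.8] open 0.107 grip 44.991304920986295 q [ 0.08  1.02 -0.39  1.59  0.56  0.64  1.23]
tooly yaw 104.75 tilt [ 1.6e-03  3.0e-04 -1.0e+00] turn z 0.04868482016553344
```

View pics/c6.png

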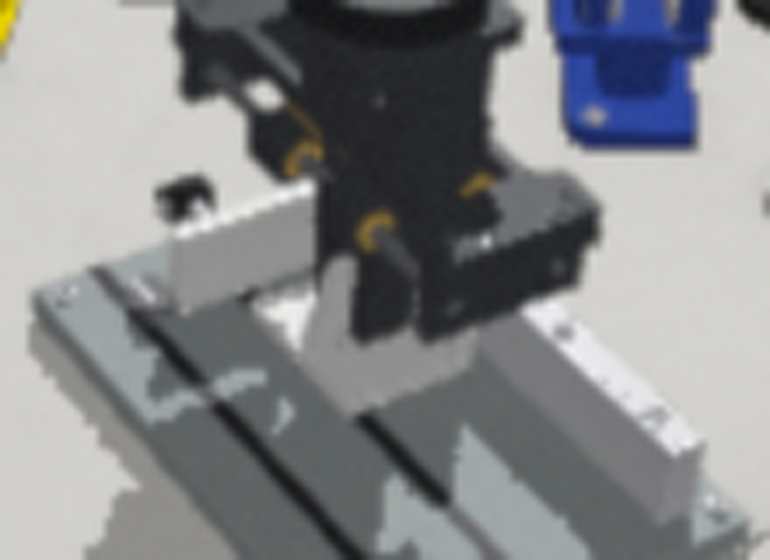

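The bracket hangs a few mm above the bed, ahead of the fence and right of the upright stop. Lowering gently to contact.

```bash
python3 -m pendant '[[0.9,[0,0,3],[0,0,0]],[0.9,[0,0,2],[0,0,0]],[0.9,[0,0,0],[0,0,0]]]' 45; python3 -m pendant '[[0.9,[0,0,1],[0,0,0]],[0.9,[0,0,0],[0,0,0]]]'
```

```text
clock: 11.98
tool_pos: [0.6505, 0.0311, 0.0274]
eef_rot: [-0.128, 0.992, -0.0, 0.0]
contact_force: [0.6, 0.2, -0.2]
opening: 0.109
finger_force: 45.0
clock: 12.22
tool_pos: [0.6505, 0.0311, 0.0273]
eef_rot: [-0.128, 0.992, -0.0, 0.0]
contact_force: [-2.2, -2.0, 6.7]
opening: 0.11
finger_force: 45.0
```

```bash
python3 -m pendant '[[0.9,[0,0,-0.8],[0,0,0]],[0.9,[0,6,0],[0,0,0]],[0.9,[0,5,0],[0,0,0]],[0.9,[-7,0,0],[0,0,0]],[0.9,[0,0,0],[0,0,0]]]' 45
python3 - <<'E'
from h import *
delta(JT+JM@[.025,.044,.0274],104.7)
st=r.get_state();print("jigF",(JM.T@st["contact_force"]).round(1),st["moment"])
E
```

```text
clock: 12.85
tool_pos: [0.6536, 0.0447, 0.0273]
eef_rot: [-0.129, 0.992, 0.0, -0.001]
contact_force: [-3.0, -1.3, 5.7]
opening: 0.108
finger_force: 45.0
t 12.85 tcp [0.6536 0.0447 0.0273] tool mm [-7.7  4.7 -0.1] F [-3.  -1.3  5.7] open 0.108 grip 44.99227370135486 q [ 0.06  1.03 -0.38  1.58  0.56  0.65  1.22]
tooly yaw 104.82 tilt [-1.8e-03  4.0e-04 -1.0e+00] turn z 0.11596339846447279
jigF [-3.3 -0.5  5.7] [-0.04584685  0.52451147 -0.03174024]
```

```bash
cat > s.py <<'E'
from h import *
st=r.get_state();p=np.array(st["tool_pos"]);m=R.from_quat(st["eef_rot"]).as_matrix()
print("jig tcp mm",(JM.T@(p-JT)*1e3).round(2),"jigF",(JM.T@st["contact_force"]).round(1),"M",np.round(JM.T@st["moment"],2),"yaw",np.degrees(np.arctan2(m[1,1],m[0,1])).round(2),"tilt",(JM.T@m[:,2]).round(4),"open",st["opening"])
E
python3 -m pendant '[[0.9,[-4,0,-0.3],[0,0,0]],[0.9,[-1,0,0],[0,0,0]],[0.9,[0,0,0],[0,0,0]]]'|grep clock; python3 s.py
python3 -m pendant '[[0.9,[-1,0,0],[0,0,0]],[0.9,[-1,0,0],[0,0,0]],[0.9,[0,0,0],[0,0,0]]]'|grep clock; python3 s.py
```

```text
clock: 13.22
jig tcp mm [22.03 39.27 27.38] jigF [-3.6  0.9  5.1] M [0.23 0.71 0.01] yaw 104.81 tilt [-0.0018  0.0012 -1.    ] open 0.1103409452598934
clock: 13.6
jig tcp mm [24.77 38.66 27.37] jigF [-3.3  2.1  4.3] M [0.35 0.66 0.01] yaw 104.79 tilt [-2.e-04  8.e-04 -1.e+00] open 0.11090552872817648
```

```bash
python3 -m pendant '[[0.9,[-1,0,-0.2],[0,0,0]],[0.9,[-1,0,0],[0,0,0]],[0.9,[0,0,0],[0,0,0]]]'|grep clock; python3 s.py
python3 -m pendant '[[0.9,[0,2,0],[0,0,0]],[0.9,[0,2,0],[0,0,0]],[0.9,[0,1,0],[0,0,0]],[0.9,[0,0,0],[0,0,0]]]'|grep clock; python3 s.py
```

```text
clock: 13.98
jig tcp mm [24.89 38.56 27.38] jigF [-7.7  1.2  6.7] M [0.43 1.37 0.14] yaw 104.81 tilt [-4.1e-03  4.0e-04 -1.0e+00] open 0.10918895537864037
clock: 14.48
jig tcp mm [24.76 38.64 27.37] jigF [-6.5 -4.6  6. ] M [-0.76  1.25  0.1 ] yaw 104.64 tilt [-0.0043 -0.0058 -1.    ] open 0.10715631585603871
```

```bash
python3 -m pendant '[[0.9,[3,0,-0.5],[0,0,0]],[0.9,[0,0,0],[0,0,0]]]'|grep clock; python3 s.py
python3 -m pendant '[[0.9,[0,1.5,0],[0,0,0]],[0.9,[0,1.5,0],[0,0,0]],[0.9,[0,0,0],[0,0,0]]]'|grep clock; python3 s.py
```

```text
clock: 14.72
jig tcp mm [24.46 43.24 27.84] jigF [ 0.9  0.4 -1.7] M [ 0.08 -0.03  0.05] yaw 104.76 tilt [ 1.4e-03  7.0e-04 -1.0e+00] open 0.10799083874015175
clock: 15.1
jig tcp mm [24.31 45.33 28.09] jigF [ 0.6 -2.9 -2.8] M [-0.54 -0.24  0.01] yaw 104.75 tilt [ 8.e-04 -1.e-03 -1.e+00] open 0.10822682647077238
```

```bash
python3 -m pendant '[[0.9,[0,1,0],[0,0,0]],[0.9,[0,1,0],[0,0,0]],[0.9,[0,0,0],[0,0,0]]]'|grep clock; python3 s.py
python3 -m pendant '[[0.9,[0,0,0.7],[0,0,0]],[0.9,[0,0,0],[0,0,0]]]'|grep clock; python3 s.py
```

```text
clock: 15.48
jig tcp mm [24.28 45.42 28.21] jigF [ 1.9 -6.  -3.4] M [-1.29 -0.43  0.05] yaw 104.69 tilt [ 9.0e-04 -3.2e-03 -1.0e+00] open 0.10804315924602866
clock: 15.72
jig tcp mm [24.27 45.4  27.86] jigF [ 1.7 -6.4 -0.5] M [-1.19 -0.19  0.07] yaw 104.69 tilt [ 0.001  -0.0033 -1.    ] open 0.11165693990114194
```

```bash
python3 -m pendant '[[0.9,[0,-1.5,0.6],[0,0,0]],[0.9,[0,0,0],[0,0,0]]]'|grep clock; python3 s.py
python3 -m pendant '[[0.9,[-1.5,0,0],[0,0,0]],[0.9,[-1.5,0,0],[0,0,0]],[0.9,[0,0,0],[0,0,0]]]'|grep clock; python3 s.py
```

```text
clock: 15.98
jig tcp mm [24.17 45.3  27.38] jigF [ 0.6 -5.5  2.6] M [-1.01 -0.09  0.05] yaw 104.72 tilt [ 8.0e-04 -1.4e-03 -1.0e+00] open 0.10614232551452375
clock: 16.35
jig tcp mm [24.46 45.33 27.4 ] jigF [-5.8 -5.9  9.2] M [-0.88  1.04  0.12] yaw 104.74 tilt [-0.0049 -0.0022 -1.    ] open 0.1081076452462738
```

```bash
python3 -m pendant '[[0.9,[0,0,-0.6],[0,0,0]],[0.9,[-1.5,0,0],[0,0,0]],[0.9,[0,0,0],[0,0,0]]]'|grep clock; python3 s.py
python3 -m pendant '[[0.9,[-2,0,-0.3],[0,0,0]],[0.9,[-1,0,0],[0,0,0]],[0.9,[0,0,0],[0,0,0]]]'|grep clock; python3 s.py
python3 -m pendant '[[0.9,[0,2,0],[0,0,0]],[0.9,[0,2,0],[0,0,0]],[0.9,[0,0,0],[0,0,0]]]'|grep clock; python3 s.py
```

```text
clock: 16.73
jig tcp mm [24.76 45.38 27.46] jigF [-7.9 -5.3  8. ] M [-0.91  1.26  0.13] yaw 104.76 tilt [-0.0074 -0.0022 -1.    ] open 0.10786725842041123
clock: 17.1
jig tcp mm [24.75 45.36 27.45] jigF [-13.7  -4.9  12.5] M [-0.77  2.43  0.12] yaw 104.77 tilt [-0.0135 -0.0027 -0.9999] open 0.10727641588179397
clock: 17.48
jig tcp mm [24.76 45.37 27.46] jigF [-12.7  -9.7  10.5] M [-1.81  2.34  0.21] yaw 104.65 tilt [-0.0134 -0.0078 -0.9999] open 0.11325669533421392
```

Both faces are in contact: x stays at 24.76 and y at 45.37 under rising force. The tool leans about 0.8°, so I correct the lean to be sure the bracket is flush.

```bash
python3 -m pendant '[[0.9,[0,0,0],[-0.4,-0.7,0]],[0.9,[0,0,0],[0,0,0]],[0.9,[0,0,0],[0,0,0]]]' 60|grep clock; python3 s.py
```

```text
clock: 17.85
jig tcp mm [24.87 45.45 27.31] jigF [-11.8 -10.2  10.6] M [-1.84  2.36  0.19] yaw 104.66 tilt [-1.e-03 -7.e-04 -1.e+00] open 0.10623334367509327
```

```bash
python3 -m pendant '[[0.9,[0,3,-0.5],[-0.3,0,0]],[0.9,[-3,0,0],[0,-0.4,0]],[0.9,[0,4,0],[-0.4,0,0]],[0.9,[0,0,0],[0,0,0]],[0.9,[0,0,0],[0,0,0]]]' 60|grep clock; python3 s.py
```

```text
clock: 18.48
jig tcp mm [24.96 45.59 27.34] jigF [-14.9 -18.9  14.2] M [-3.8   3.2   0.28] yaw 104.48 tilt [-1.0e-04  2.2e-03 -1.0e+00] open 0.10998555802742709
```

```bash
python3 -m pendant '[[0.9,[0,0,-1],[0.2,0,-0.3]],[0.9,[-2,0,0],[0,-0.2,0]],[0.9,[0,0,0],[0,0,0]],[0.9,[0,0,0],[0,0,0]]]' 60|grep clock; python3 s.py
python3 - <<'E'
from h import *
s=snap("side");t=snap("top")
f=lambda i,x,y,w,h,W,H:cv2.resize(i["img"][y:y+h,x:x+w,::-1],(W,H),interpolation=2)
cv2.imwrite("pics/c7.png",f(s,275,170,100,75,800,600))
E
```

```text
clock: 18.98
jig tcp mm [24.94 45.55 27.37] jigF [-17.3 -19.   10.8] M [-3.62  3.63  0.17] yaw 104.75 tilt [-8.0e-04 -1.2e-03 -1.0e+00] open 0.10847627947586798
```

View pics/c7.png

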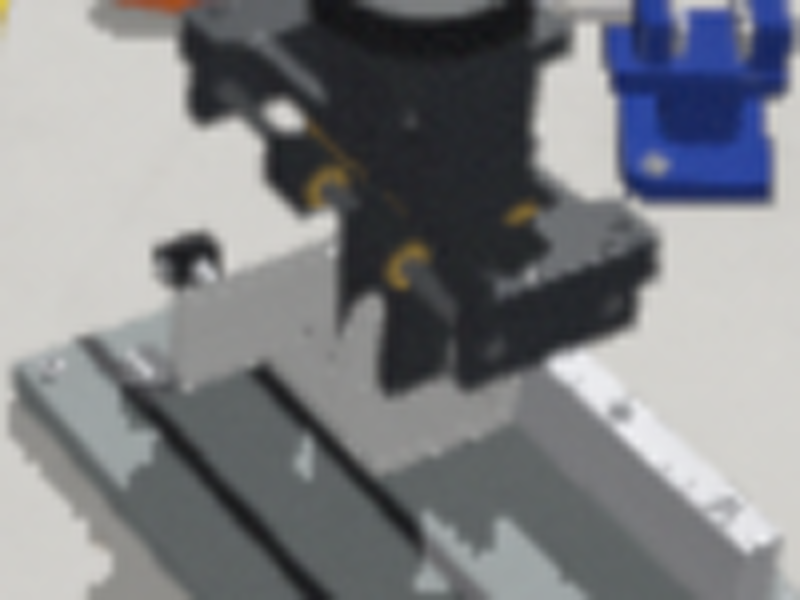

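The picture shows the bracket in the corner: leg along the fence, end against the upright stop, flat on the bed. A small yaw probe will confirm it is flush, since the TCP would back off about 0.5 mm per degree if it were on an edge.

```bash
for a in 0; do python3 -m pendant '[[0.9,[0,0,0],[0,0,0.8]],[0.9,[0,0,0],[0,0,0]],[0.9,[0,0,0],[0,0,0]]]'|grep clock; python3 s.py
python3 -m pendant '[[0.9,[0,0,0],[0,0,-1.6]],[0.9,[0,0,0],[0,0,0]],[0.9,[0,0,0],[0,0,0]]]'|grep clock; python3 s.py; done
```

```text
clock: 19.45
jig tcp mm [24.96 45.58 27.36] jigF [-17.3 -18.5  11.1] M [-3.68  3.67  0.43] yaw 104.02 tilt [-7.0e-04 -1.4e-03 -1.0e+00] open 0.10270998832112245
clock: 19.82
jig tcp mm [24.97 45.61 27.38] jigF [-17.8 -17.2  12.1] M [-3.62  3.63 -0.16] yaw 105.48 tilt [-8.e-04 -9.e-04 -1.e+00] open 0.10754439911976751
```

The TCP stays put to 0.03 mm over ±0.7°, so the fence and stop hold the bracket flush. Centring the twist, settling, and handing in.

```bash
python3 -m pendant '[[0.9,[0,0,0],[0,0,0.5]],[0.9,[0,0,0],[0,0,0]],[0.9,[0,0,0],[0,0,0]],[0.9,[0,0,0],[0,0,0]]]'|grep clock; python3 s.py; python3 -c "
from h import *
print(r.finish_job())"
```

```text
clock: 20.32
jig tcp mm [24.94 45.56 27.36] jigF [-17.6 -17.7  11. ] M [-3.62  3.59  0.07] yaw 105.03 tilt [-8.0e-04 -1.1e-03 -1.0e+00] open 0.10978355365307525
the job is handed in; nothing more can be done
None
```

The job is handed in at about 20 s: the end stop is fully up, and the gusseted bracket is flat on the bed, still gripped and pressed with about 18 N each toward fence and stop; no verdict came back.

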